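# Turn a lidded culture dish over into the incubation cradle

### The arm

A 6-joint arm with a two-finger parallel gripper is mounted at the origin on a cart in front of the work surface, level with it; the furniture and walls round the work are solid. World frame = base frame: x ahead of the robot, y to its left, z up, the work surface at z = 0. Lengths are in m, angles in rad, forces in N, time in s.
With the tool pointing down it reaches from about 0.225 to 0.875 m from the base axis. Payload 3.4 kg.
Tool frame: the origin (TCP) lies at the very end of the fingers, on their centre line; the grasp point (between the pads) lies behind it (manip.grasp_offset is the z of the grasp point in the tool frame, in m); z points along the fingers, y is the line along which they close (so a half turn about z gives the same grasp; the last joint's range is limited). The gripper opens to 85 mm and grips with 20 to 120 N. Pads are 22 mm wide; open, the fingers measure 114 mm over their backs; the gripper's body (76 mm by 85 mm) begins 54 mm behind the grasp point. The pads swing forward as they close: fully open they stand 13 mm farther back than shut.
Start: joints at [1.108, 0.276, 1.505, -0, 1.361, -0.121], TCP at [0.193, 0.542, 0.231] pointing down, gripper open.
Joint ranges: [-2.89, 2.89], [-0.75, 2.08], [0.22, 2.7], [-1.18, 4.32], [0.11, 2.71], [-2.7, 2.7]. Speed limits (rad/s): [2.57, 2.57, 3.14, 3.14, 3.14, 3.14].

### API

Orientations are given as a unit quaternion [w, x, y, z].
In Python, from rig import manip gives the robot as it stands.
- The arm moves only by the shell command python3 -m pendant 'ROWS' [FORCE]. ROWS is JSON, a list of rows, each an object of numbers: "dx", "dy", "dz": the shift along the tool's x, y, z in m; "rx", "ry", "rz": the turn, a rotation vector about the tool's x, y, z in degrees; "hand": the finger opening in m, from 0 to 0.0854. In form: [{"dx": .., "dy": .., "dz": .., "rx": .., "ry": .., "rz": .., "hand": ..}, ...]. A call has 1 to 12 rows; each row shifts and turns the commanded pose from where the row before left it, along the tool's axes as they then stand; what a row does not reach is not made up. A row lasts 1/12 s, in which the tool goes at most 41.7 mm and 7.16 degrees, less where a joint would pass 70% of its speed; a pose out of reach is approached as far as the arm can. A call is refused whole if a number of a shift passes 0.0417 or a number of a turn 7.16, either way. A call with a gripper value outside its range is refused whole. The fingers move at their own pace and stop on an object; FORCE is the grip in N (left out, the last holds). Time passes only in rows, so rows that do not move let the fingers close. It gives the time, the measured TCP pose, the force, the opening and the grip force at its end, in the units of the state.
- manip.get_state(): the state, without advancing time (a new reading comes with each control period).
- manip.get_image(name): name is "scene" or "top" or "wrist"; returns a dict with "frame" (420x560x3 uint8, red, green, blue), "fx", "fy", "cx", "cy" (pixels), "position" and "attitude" of the camera in the world; the wrist camera has in their place "mount" (4x4, takes a point from camera to tool coordinates, whose origin is the TCP and whose axes are the flange's). Camera axes: x right, y up, looking along -z (the intrinsics and any distortion apply to the point x, -y, -z); pixel columns grow to the right and rows downward; lengths in m; the calibration is good to about 2 mm. A picture is of the moment at which its call begins: read the wrist's pose just before it. There is no depth.
- manip.sign_off(): hands the job in; it is judged then, once.
The state is a dict: "clock": time; "qpos": joint angles; "qd": joint speeds; "effort": joint torques, N m; "position": TCP position; "ee_rot": TCP orientation; "contact_force": force on the tool from outside, world axes, zero at the start; "moment": the same for the moment, N m; "width": finger opening in m; "gripper_force": force on a finger pad.
Only numpy, scipy, OpenCV 4.12 (cv2) and the standard library are available. Lean on these libraries where they do the work, as an engineer would, in place of code of your own. Each camera call takes 0.05 s, during which the arm holds its last target. There are 200 camera calls.

### The job

Take the closed square dish from the slanted rack, turn it over with its lid kept on, and set it in the slanted cradle so that it leans there upside down, lid against the rails and foot on the ledge. Close the cradle's sliding jaw so that the dish is held snugly between both jaws, and let go. Keep lid and base together all the time, and leave everything else on the bench where it stands.

Things in the scene. Friction and masses are not known exactly. Their poses are not given: they have to be found in the camera images.
- dish_base: base tray of the square culture dish, 92 x 92 x 20 mm, white, about 0.12 kg. Origin: centre of its underside; +z towards the lid; x and y along its edges (at the start +x points down the rack's slope). The closed dish is 101 x 101 mm (the lid's size) and 23 mm thick: underside at z = 0, lid's outer face at z = 23 mm.
- dish_lid: loose translucent lid of the square dish, 101 x 101 mm, 0.05 kg: a plate with a skirt 12 mm deep that goes round the base's walls with 1.7 mm play each side; nothing else holds it. Origin and axes coincide with dish_base's when closed (outer face at z = +23 mm).
- rack: fixed grey floor plate 225 x 112 mm with two like slanted slots 87 mm apart along its x. A slot is two aluminium rails (8 mm wide, 64 mm between centres, nothing between them) and a foot ledge square to them, 32 mm deep. The square dish leans lid up in the first slot (lower x), a round dish in the second. Origin on the bench; horizontal +x points from a leaning dish's upper edge to its foot.
- rack_seat (a point): middle of the corner between rails and ledge of the rack's first slot, where the square dish stands. +x points down the slope along the rails (40 degrees from vertical), +z square off the rails (upward), y along the ledge. Rails reach from x = -91 to 0 mm and from z = -10 to 0 mm; the ledge is the plane x = 0.
- cradle: fixed grey floor plate 145 x 235 mm with one slot like the rack's (same rails, ledge and slant), between a fixed jaw on its +y side and a sliding jaw on its -y side. Origin on the bench; horizontal +x points from the rails' upper end towards the ledge.
- cradle_seat (a point): middle of the corner between rails and ledge of the cradle, axes and sizes as for rack_seat; +y towards the fixed jaw. Rails at y = -32 and +32 mm. Inner face of the fixed jaw at y = +62 mm, of the sliding jaw at y = -90 mm + jaw. Jaws are plates 8 mm thick, from x = -80 to -14 mm and z = 0 to 34 mm.
- jaw (a joint): travel of the sliding jaw towards the fixed jaw in m: 0 fully open (152 mm between jaws), 0.075 shut (77 mm). With the 101 mm dish touching both jaws it reads 0.051. It slides along the cradle's y with about 1.5 N friction and stays where it is left.
- jaw_post (a point): centre of the top of the sliding jaw's upright thumb post, 114 mm above the bench. The post is 16 x 16 mm in plan (cap 20 x 20 mm), free on all sides from 50 mm above the bench up, 28 mm outside the sliding jaw's inner face (towards the cradle's -y). Moved along the cradle's +y it closes the jaw.
- round_dish: bystander: round dish, 94 mm across, 16 mm thick, leaning in the rack's second slot. Origin: centre of its underside.
- bottle: bystander: brown bottle, 56 mm across, 126 mm high, upright. Origin: centre of its underside.
- cup: bystander: sample cup with screw lid, 56 mm across, 58 mm high. Origin: centre of its underside.
- beaker: bystander: clear beaker, 52 mm across, 66 mm high. Origin: centre of its underside.
- tape: bystander: roll of tape lying flat, 98 mm across, 25 mm high. Origin: centre of its underside.
- tubes: bystander: rack of microtubes, 62 x 130 x 43 mm. Origin: centre of its underside.
- flat_dish: bystander: round dish lying flat on the bench, 94 mm across, 16 mm high. Origin: centre of its underside.

How it is judged:
On the way:
1. the dish is lifted clear of the rack, closed (distance between dish_base and rack_seat above 0.12 m and distance between dish_base and dish_lid below 0.008 m), for 0.1 s.
At the end, for the whole second after the job is handed in: The dish lies at rest in the cradle upside down (lid on the rails within about 5 mm and 0.1 rad, foot on the ledge within about 6 mm), lid and base closed (origins within 6 mm, 0.06 rad), and the sliding jaw holds it against the fixed jaw with at most about 3.5 mm to spare (angle between dish_base's own z axis and vertical above 2 rad and angle between the z axis of dish_base and the z axis of cradle_seat, either way round below 0.1 rad and z of dish_base in the frame of cradle_seat between 0.018 and 0.029 m and x of dish_base in the frame of cradle_seat between -0.057 and -0.042 m and y of dish_lid in the frame of cradle_seat between 0.006 and 0.017 m and distance between dish_base and dish_lid below 0.006 m and angle between the z axis of dish_base and the z axis of dish_lid, either way round below 0.06 rad and value of joint jaw between 0.0475 and 0.0545 m and linear speed of each of dish_base, dish_lid below 0.02 m/s); the robot touches nothing.
It fails at once if lid and base come apart (more than 10 mm or 0.15 rad) (distance between dish_base and dish_lid above 0.01 m or angle between the z axis of dish_base and the z axis of dish_lid, either way round above 0.15 rad).
It fails at once if a bystander is moved by more than 20 mm (distance of any of round_dish, bottle, cup, beaker, tape, tubes, flat_dish from where it was at the start of the episode above 0.02 m).
It also fails if it takes over 61 s, if anything falls off the work surface, if the arm or the gripper's body presses on something with over 40 N, if the wrist force passes 120 N, or if a joint passes its speed limit or range.

## Working session

There is one attempt and no reset: what is moved stays moved. The work goes in short steps, Python scripts to look and compute and a shell command to move; the robot and the scene stay as the last step left them, time stands still between calls to the robot, and variables do not carry over. Pictures are saved under pics/ and viewed, at most 10 in all, crops included, and the job is handed in when it is done.

```bash
ls; mkdir -p pics; python3 - <<'E'
from rig import manip
import cv2,json
s=manip.get_state();print(s, manip.grasp_offset)
for n in("scene","top"):
    i=manip.get_image(n);cv2.imwrite(f"pics/{n}0.png",i["frame"][:,:,::-1]);print(n,{k:v for k,v in i.items() if k!="frame"})
i=manip.get_image("wrist");cv2.imwrite("pics/wrist0.png",i["frame"][:,:,::-1]);print({k:v for k,v in i.items() if k!="frame"})
E
```

```text
pics
{'clock': 0.0, 'qpos': array([ 1.10801505e+00,  2.76637477e-01,  1.50616376e+00,  8.48498654e-06,
        1.36069557e+00, -1.20989025e-01]), 'qd': array([ 1.57846411e-03,  1.09384037e-03, -4.44345493e-04, -3.78210479e-05,
       -7.13886851e-04,  6.58058473e-04]), 'effort': array([ 1.72593045e-03, -4.16766572e+01, -2.45815498e+01, -3.27581229e-04,
        1.07524145e-02, -4.05005403e-05]), 'position': array([0.19248046, 0.54125543, 0.23040329]), 'ee_rot': array([-2.77940153e-04,  1.70066287e-01,  9.85432165e-01, -9.10611196e-04]), 'contact_force': array([ 0.23263788,  0.20404656, -0.91532641]), 'moment': array([-0.03705647, -0.01169019, -0.01011813]), 'gripper_force': 0.0, 'width': 0.08540315698270368} -0.0187
scene {'fx': 400.0442875110823, 'fy': 400.0442875110823, 'cx': 280.07658175339526, 'cy': 209.3537916777248, 'position': array([ 0.02993431, -1.02567714,  0.58275725]), 'attitude': array([ 0.81555281,  0.5332369 , -0.11982647, -0.19019369])}
top {'fx': 408.4189947235917, 'fy': 408.4189947235917, 'cx': 269.65055962464777, 'cy': 213.3261545331736, 'position': array([ 0.36005661, -0.05764736,  1.35049084]), 'attitude': array([ 0.7067401 ,  0.05153641, -0.03992522, -0.70446321])}
{'fx': 359.4883418600316, 'fy': 359.4883418600316, 'cx': 278.18132776137725, 'cy': 210.5871267943231, 'mount': array([[ 3.28770040e-05,  9.56678304e-01,  2.91147081e-01,
         7.35678337e-02],
       [ 9.99999997e-01, -5.00468812e-05,  5.15264021e-05,
        -7.75454961e-05],
       [ 6.38651943e-05,  2.91147078e-01, -9.56678303e-01,
        -1.42289288e-01],
       [ 0.00000000e+00,  0.00000000e+00,  0.00000000e+00,
         1.00000000e+00]])}
```

View pics/top0.png

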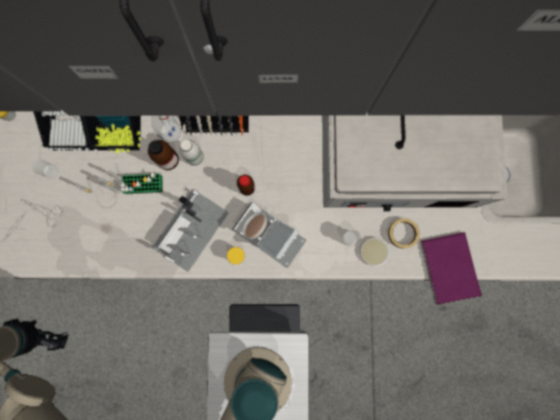

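View pics/scene0.png

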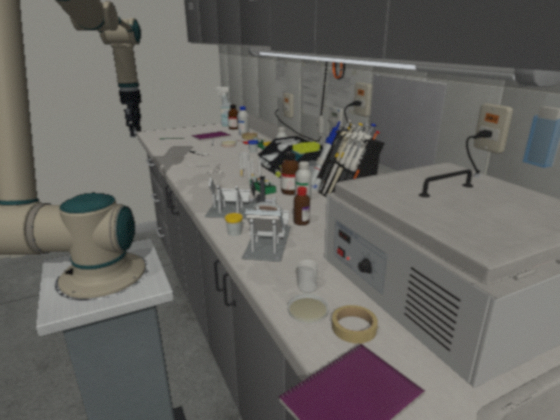

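```bash
python3 - <<'E'
import cv2,numpy as np
a=cv2.imread("pics/top0.png")[170:285,135:325];a=cv2.resize(a,None,fx=4.2,fy=4.2,interpolation=cv2.INTER_CUBIC)
b=cv2.imread("pics/scene0.png")[165:265,195:325];b=cv2.resize(b,None,fx=6,fy=6,interpolation=cv2.INTER_CUBIC)
cv2.imwrite("pics/topc.png",a[:600,:800]);cv2.imwrite("pics/scenec.png",b)
E
```

```text
(no output)
```

View pics/topc.png

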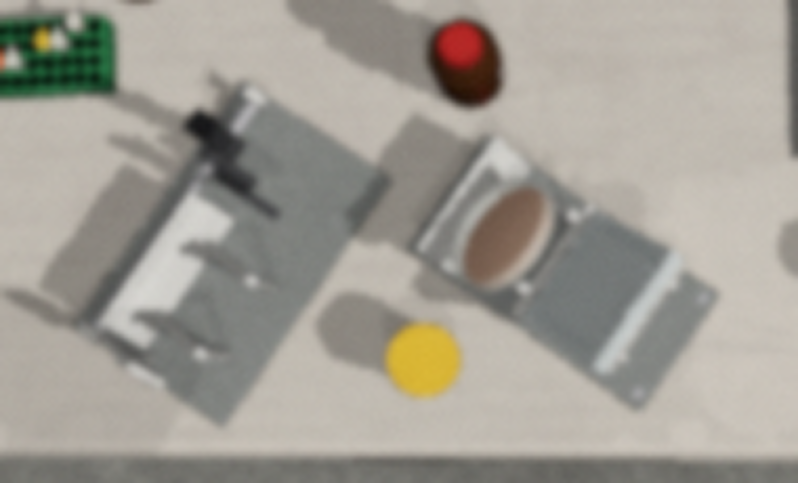

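View pics/scenec.png

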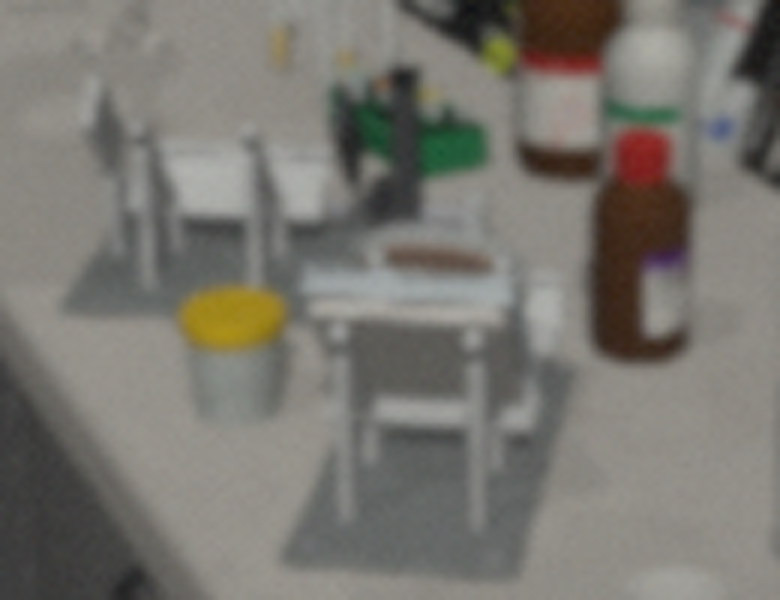

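The two views show the rack with the square dish's upper edge at crop (600,370)–(680,255). The cradle is to its left, with its black post at about (205,130). Both slopes run towards world +x+y.

```bash
cat > h.py <<'E'
from rig import manip
import numpy as np, cv2, pickle
from scipy.spatial.transform import Rotation as Ro
def rot(q): return Ro.from_quat([q[1],q[2],q[3],q[0]]).as_matrix()
def snap(name,tag):
    s=manip.get_state(); i=manip.get_image(name)
    cv2.imwrite(f"pics/{tag}.png",i["frame"][:,:,::-1])
    if name=="wrist":
        T=np.eye(4);T[:3,:3]=rot(s["ee_rot"]);T[:3,3]=s["position"];T=T@i["mount"];R,p=T[:3,:3],T[:3,3]
    else: R,p=rot(i["attitude"]),np.array(i["position"])
    pickle.dump((i["fx"],i["fy"],i["cx"],i["cy"],R,p),open(f"pics/{tag}.pkl","wb"))
def ray(tag,u,v):
    fx,fy,cx,cy,R,p=pickle.load(open(f"pics/{tag}.pkl","rb"))
    d=R@np.array([(u-cx)/fx,-(v-cy)/fy,-1]);return p,d/np.linalg.norm(d)
def onz(tag,u,v,z):
    p,d=ray(tag,u,v);return p+d*(z-p[2])/d[2]
def proj(tag,X):
    fx,fy,cx,cy,R,p=pickle.load(open(f"pics/{tag}.pkl","rb"))
    c=R.T@(np.asarray(X,float)-p);return np.array([cx-fx*c[0]/c[2],cy+fy*c[1]/c[2]])
def tri(obs):
    A=np.zeros((3,3));b=np.zeros(3)
    for t,u,v in obs:
        p,d=ray(t,u,v);M=np.eye(3)-np.outer(d,d);A+=M;b+=M@p
    X=np.linalg.solve(A,b);return X,[np.round(proj(t,X)-[u,v],1) for t,u,v in obs]
E
python3 - <<'E'
from h import *
np.set_printoptions(precision=3,suppress=True)
snap("top","t");snap("scene","s")
f=lambda X,Y:(135+X/4.2,170+Y/4.2)
for n,X,Y,z in [("rack c1",718,290,0),("rack c2",640,408,0),("rack far",420,250,0),("dish up L",600,370,.1),("dish up R",680,255,.1),("cr c1",390,180,0),("cr c2",222,425,0),("cr c3",80,325,0),("cr c4",245,85,0),("post",205,125,.114),("railA",255,282,.09),("railB",202,353,.09),("cup",425,360,.058),("bottle",460,45,.126)]:
    print(n,onz("t",*f(X,Y),z))
E
```

```text
rack c1 [ 0.45  -0.155  0.   ]
rack c2 [ 0.358 -0.094  0.   ]
rack far [0.481 0.08  0.   ]
dish up L [ 0.385 -0.062  0.1  ]
dish up R [ 0.469 -0.121  0.1  ]
cr c1 [0.537 0.105 0.   ]
cr c2 [0.344 0.233 0.   ]
cr c3 [0.421 0.348 0.   ]
cr c4 [0.614 0.223 0.   ]
post [0.563 0.227 0.114]
railA [0.449 0.192 0.09 ]
railB [0.397 0.23  0.09 ]
cup [0.393 0.069 0.058]
bottle [0.62  0.04  0.126]
```

```bash
cat >> h.py <<'E'
def wrist(yaw,s,q1,th):
    y=np.radians(yaw);c,n=np.cos(np.radians(40)),np.sin(np.radians(40))
    z=np.array([n*np.cos(y),n*np.sin(y),-c]);Y=s*np.array([c*np.cos(y),c*np.sin(y),n]);X=np.cross(Y,z)
    R=np.c_[X,Y,z]
    M=Ro.from_euler('ZY',[q1,th]).as_matrix().T@R@Ro.from_euler('z',-90,degrees=True).as_matrix()
    return R,Ro.from_matrix(M).as_euler('ZYZ')
E
python3 - <<'E'
from h import *
np.set_printoptions(precision=2,suppress=True)
s=manip.get_state();q=s["qpos"]
R=Ro.from_euler('ZYZYZ'[:3],[0,0,0])
R=(Ro.from_euler('Z',q[0])*Ro.from_euler('Y',q[1]+q[2])*Ro.from_euler('Z',q[3])*Ro.from_euler('Y',q[4])*Ro.from_euler('Z',q[5]+np.pi/2)).as_matrix()
print(np.abs(R-rot(s["ee_rot"])).max())
for nm,yaw,q1s in (("rack",55.5,(-.9,-.6,-.3)),("cradle",56.3,(-.2,.1,.4))):
  for sg in(1,-1):
    for q1 in q1s:
      for th in(1.6,2.1): print(nm,sg,q1,th,wrist(yaw,sg,q1,th)[1])
E
```

```text
3.0005295123536335e-16
rack 1 -0.9 1.6 [ 0.67  1.74 -1.82]
rack 1 -0.9 2.1 [ 0.68  1.34 -2.13]
rack 1 -0.6 1.6 [ 0.7   1.55 -1.59]
rack 1 -0.6 2.1 [ 0.77  1.17 -1.93]
rack 1 -0.3 1.6 [ 0.68  1.36 -1.36]
rack 1 -0.3 2.1 [ 0.83  0.99 -1.72]
rack -1 -0.9 1.6 [0.67 1.74 1.32]
rack -1 -0.9 2.1 [0.68 1.34 1.01]
rack -1 -0.6 1.6 [0.7  1.55 1.55]
rack -1 -0.6 2.1 [0.77 1.17 1.21]
rack -1 -0.3 1.6 [0.68 1.36 1.79]
rack -1 -0.3 2.1 [0.83 0.99 1.42]
cradle 1 -0.2 1.6 [ 0.67  1.3  -1.29]
cradle 1 -0.2 2.1 [ 0.84  0.93 -1.66]
cradle 1 0.1 1.6 [ 0.58  1.13 -1.03]
cradle 1 0.1 2.1 [ 0.83  0.74 -1.43]
cradle 1 0.4 1.6 [ 0.44  0.98 -0.73]
cradle 1 0.4 2.1 [ 0.74  0.55 -1.12]
cradle -1 -0.2 1.6 [0.67 1.3  1.86]
cradle -1 -0.2 2.1 [0.84 0.93 1.48]
cradle -1 0.1 1.6 [0.58 1.13 2.12]
cradle -1 0.1 2.1 [0.83 0.74 1.71]
cradle -1 0.4 1.6 [0.44 0.98 2.42]
cradle -1 0.4 2.1 [0.74 0.55 2.02]
```

```bash
python3 -m pendant '[{"dx":-0.04,"rz":4,"dz":-0.012,"dy":-0.005},{"dx":-0.04,"rz":4,"dz":-0.012,"dy":-0.005},{"dx":-0.04,"rz":4,"dz":-0.012,"dy":-0.005},{"dx":-0.04,"rz":4,"dz":-0.012,"dy":-0.005},{"dx":-0.04,"rz":4,"dz":-0.012,"dy":-0.005},{"dx":-0.04,"rz":4,"dz":-0.012,"dy":-0.005},{"dx":-0.04,"rz":4,"dz":-0.012,"dy":-0.005},{"dx":-0.04,"rz":4,"dz":-0.012,"dy":-0.005},{"dx":-0.04,"rz":4,"dz":-0.012,"dy":-0.005},{"dx":-0.04,"rz":4,"dz":-0.012,"dy":-0.005},{},{}]'
python3 -c "
from h import *
snap('wrist','w1')"
python3 -m pendant '[{"dx":-0.04,"rz":7},{"dx":-0.04,"rz":7},{"dx":-0.04,"rz":7},{"dx":-0.03,"rz":7},{"dx":-0.02,"rz":7},{"rz":7},{"rz":7},{"rz":7},{"rz":7},{"rz":7},{},{}]'
python3 -c "
from h import *
snap('wrist','w2');print(manip.get_state()['qpos'])
cv2.imwrite('pics/w12.png',cv2.resize(np.vstack([cv2.imread('pics/w1.png'),cv2.imread('pics/w2.png')])[:,:],None,fx=.714,fy=.714,interpolation=cv2.INTER_AREA))"
```

```text
[ 1.10800622e+00  2.76089935e-01  1.50515025e+00  3.94420039e-06
  1.36067973e+00 -1.20985281e-01]invalid input
invalid input
```

View pics/w12.png

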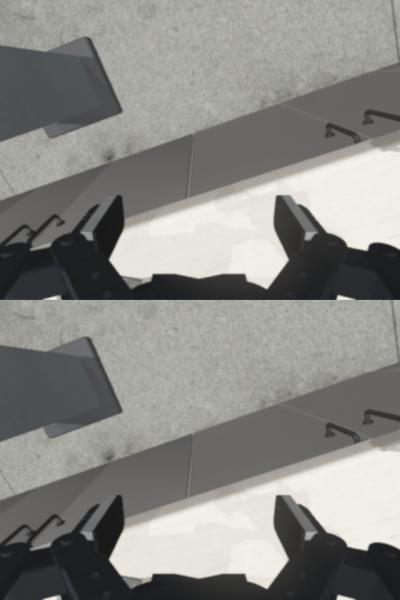

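```bash
python3 -m pendant '[{"dx":-0.04,"rz":4,"dz":-0.012,"dy":-0.005},{"dx":0}]'; python3 -m pendant '[{"dx":-0.04,"dy":-0.005,"dz":-0.012,"rx":0,"ry":0,"rz":4,"hand":0.085}]'
```

```text
clock: 0.43
position: [0.2229, 0.5251, 0.2411]
ee_rot: [-0.003, 0.202, 0.979, -0.001]
contact_force: [1.3, 0.5, -0.2]
width: 0.0848
gripper_force: 0.0invalid input
```

```bash
python3 -m pendant '[{"dx":-0.04,"dy":-0.005,"dz":-0.012,"rx":0,"ry":0,"rz":4,"hand":0.085},{"dx":-0.04,"dy":-0.005,"dz":-0.012,"rx":0,"ry":0,"rz":4,"hand":0.085},{"dx":-0.04,"dy":-0.005,"dz":-0.012,"rx":0,"ry":0,"rz":4,"hand":0.085},{"dx":-0.04,"dy":-0.005,"dz":-0.012,"rx":0,"ry":0,"rz":4,"hand":0.085},{"dx":-0.04,"dy":-0.005,"dz":-0.012,"rx":0,"ry":0,"rz":4,"hand":0.085},{"dx":-0.04,"dy":-0.005,"dz":-0.012,"rx":0,"ry":0,"rz":4,"hand":0.085},{"dx":-0.04,"dy":-0.005,"dz":-0.012,"rx":0,"ry":0,"rz":4,"hand":0.085},{"dx":-0.04,"dy":-0.005,"dz":-0.012,"rx":0,"ry":0,"rz":4,"hand":0.085},{"dx":0,"dy":0,"dz":0,"rx":0,"ry":0,"rz":0,"hand":0.085},{"dx":0,"dy":0,"dz":0,"rx":0,"ry":0,"rz":0,"hand":0.085}]'
python3 -c "
from h import *
snap('wrist','w1')"
python3 -m pendant '[{"dx":-0.04,"dy":0,"dz":0,"rx":0,"ry":0,"rz":7,"hand":0.085},{"dx":-0.04,"dy":0,"dz":0,"rx":0,"ry":0,"rz":7,"hand":0.085},{"dx":-0.04,"dy":0,"dz":0,"rx":0,"ry":0,"rz":7,"hand":0.085},{"dx":-0.03,"dy":0,"dz":0,"rx":0,"ry":0,"rz":7,"hand":0.085},{"dx":-0.02,"dy":0,"dz":0,"rx":0,"ry":0,"rz":7,"hand":0.085},{"dx":0,"dy":0,"dz":0,"rx":0,"ry":0,"rz":7,"hand":0.085},{"dx":0,"dy":0,"dz":0,"rx":0,"ry":0,"rz":7,"hand":0.085},{"dx":0,"dy":0,"dz":0,"rx":0,"ry":0,"rz":7,"hand":0.085},{"dx":0,"dy":0,"dz":0,"rx":0,"ry":0,"rz":7,"hand":0.085},{"dx":0,"dy":0,"dz":0,"rx":0,"ry":0,"rz":7,"hand":0.085},{"dx":0,"dy":0,"dz":0,"rx":0,"ry":0,"rz":0,"hand":0.085},{"dx":0,"dy":0,"dz":0,"rx":0,"ry":0,"rz":0,"hand":0.085}]'
python3 -c "
from h import *
snap('wrist','w2');print(manip.get_state()['qpos'])
cv2.imwrite('pics/w12.png',cv2.resize(np.vstack([cv2.imread('pics/w1.png'),cv2.imread('pics/w2.png')])[:,:],None,fx=.714,fy=.714,interpolation=cv2.INTER_AREA))"
```

```text
clock: 1.27
position: [0.454, 0.3004, 0.339]
ee_rot: [0.0, 0.468, 0.884, 0.001]
contact_force: [-0.8, 0.2, 0.2]
width: 0.0852
gripper_force: 0.0
clock: 2.32
position: [0.516, 0.1484, 0.3378]
ee_rot: [-0.0, 0.888, 0.46, -0.0]
contact_force: [0.6, -0.3, -0.4]
width: 0.0852
gripper_force: 0.0
[1.49546140e-01 1.76985619e-01 1.37934688e+00 4.75437326e-04
 1.58612184e+00 7.65488145e-01]
```

View pics/w12.png

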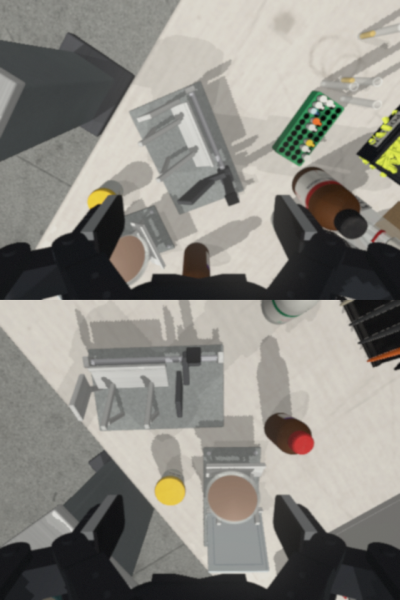

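```bash
python3 -m pendant '[{"dx":-0.034,"dy":0.024,"dz":0,"rx":0,"ry":0,"rz":0,"hand":0.085},{"dx":-0.034,"dy":0.024,"dz":0,"rx":0,"ry":0,"rz":0,"hand":0.085},{"dx":-0.034,"dy":0.024,"dz":0,"rx":0,"ry":0,"rz":0,"hand":0.085},{"dx":-0.034,"dy":0.024,"dz":0,"rx":0,"ry":0,"rz":0,"hand":0.085},{"dx":-0.034,"dy":0.024,"dz":0,"rx":0,"ry":0,"rz":0,"hand":0.085},{"dx":-0.034,"dy":0.024,"dz":0,"rx":0,"ry":0,"rz":0,"hand":0.085},{"dx":0,"dy":0,"dz":0,"rx":0,"ry":0,"rz":7,"hand":0.085},{"dx":0,"dy":0,"dz":0,"rx":0,"ry":0,"rz":7,"hand":0.085},{"dx":0,"dy":0,"dz":0,"rx":0,"ry":0,"rz":7,"hand":0.085},{"dx":0,"dy":0,"dz":0,"rx":0,"ry":0,"rz":7,"hand":0.085},{"dx":0,"dy":0,"dz":0,"rx":0,"ry":0,"rz":7,"hand":0.085},{"dx":0,"dy":0,"dz":0,"rx":0,"ry":0,"rz":7,"hand":0.085}]'
python3 -m pendant '[{"dx":0,"dy":0,"dz":0,"rx":0,"ry":0,"rz":7,"hand":0.085},{"dx":0,"dy":0,"dz":0,"rx":0,"ry":0,"rz":7,"hand":0.085},{"dx":0,"dy":0,"dz":0,"rx":0,"ry":0,"rz":7,"hand":0.085},{"dx":0,"dy":0,"dz":0,"rx":0,"ry":0,"rz":7,"hand":0.085},{"dx":0,"dy":0,"dz":0,"rx":0,"ry":0,"rz":7,"hand":0.085},{"dx":0,"dy":0,"dz":0,"rx":0,"ry":0,"rz":7,"hand":0.085},{"dx":0,"dy":0,"dz":0,"rx":0,"ry":0,"rz":6,"hand":0.085},{"dx":0,"dy":0,"dz":0,"rx":0,"ry":0,"rz":0,"hand":0.085},{"dx":0,"dy":0,"dz":0,"rx":0,"ry":0,"rz":0,"hand":0.085}]'
python3 -c "
from h import *
snap('wrist','w3');print(manip.get_state()['qpos'])
a=cv2.imread('pics/w2.png')[40:400,100:370];b=cv2.imread('pics/w3.png')
b=cv2.resize(b,(480,360));a=cv2.resize(a,None,fx=1.48,fy=1.48,interpolation=3);b=cv2.resize(b,(400,300))
b=np.vstack([b,np.zeros((a.shape[0]-300,400,3),np.uint8)]);cv2.imwrite('pics/w23.png',np.hstack([a[:,:400],b]))"
```

```text
clock: 3.37
position: [0.5151, -0.1023, 0.3381]
ee_rot: [-0.0, 0.994, 0.107, -0.0]
contact_force: [-0.7, -0.0, 0.7]
width: 0.085
gripper_force: 0.0
clock: 4.12
position: [0.5152, -0.1024, 0.3381]
ee_rot: [-0.0, 0.953, -0.303, -0.0]
contact_force: [-0.3, -0.3, -0.0]
width: 0.085
gripper_force: 0.0
[-3.28912123e-01  1.57905832e-01  1.40245374e+00  2.32372693e-04
  1.58144781e+00  1.85867313e+00]
```

View pics/w23.png

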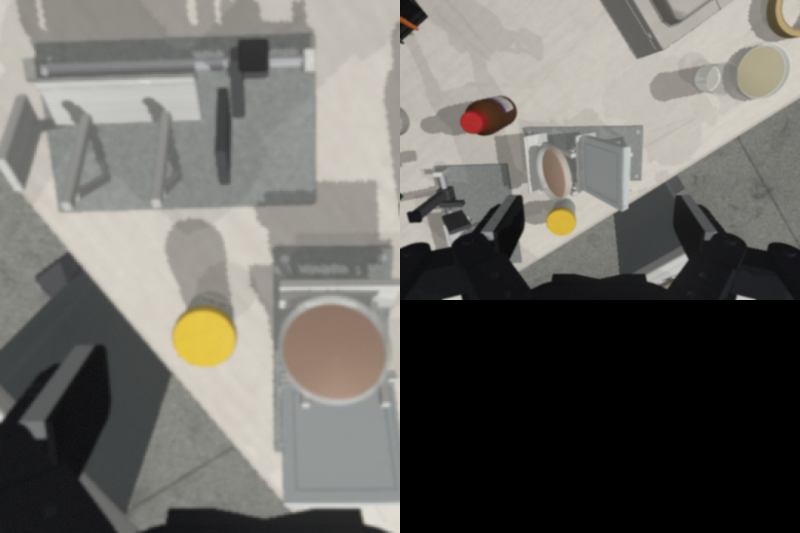

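```bash
cat > m.py <<'E'
from h import *
import sys
def flood(tag,seed,tol):
    im=cv2.imread(f"pics/{tag}.png");im=cv2.bilateralFilter(im,5,20,3)
    m=np.zeros((im.shape[0]+2,im.shape[1]+2),np.uint8)
    cv2.floodFill(im,m,seed,0,(tol,)*3,(tol,)*3,4|cv2.FLOODFILL_MASK_ONLY|cv2.FLOODFILL_FIXED_RANGE|(255<<8))
    m=cv2.morphologyEx(m[1:-1,1:-1],cv2.MORPH_OPEN,np.ones((3,3)));m=cv2.morphologyEx(m,cv2.MORPH_CLOSE,np.ones((5,5)))
    c=max(cv2.findContours(m,0,1)[0],key=cv2.contourArea)
    return c,cv2.approxPolyDP(c,6,True)[:,0]
if __name__=="__main__":
    can=np.zeros((600,800,3),np.uint8)
    def tile(tag,x0,y0,w,h,f,X,Y,poly=None):
        im=cv2.imread(f"pics/{tag}.png")[y0:y0+h,x0:x0+w];im=cv2.resize(im,(int(w*f),int(h*f)),interpolation=3)
        if poly is not None:
            for p in poly: cv2.circle(im,tuple(int(v) for v in ((p-[x0,y0]+.5)*f)),3,(0,0,255),1)
        hh,ww=im.shape[:2];can[Y:Y+hh,X:X+ww]=im[:600-Y,:800-X]
    P={}
    for t,s,tol in(("w2",(335,345),9),("w3",(285,235),9)):
        c,P[t]=flood(t,s,tol);print(t,cv2.contourArea(c),P[t].tolist())
    tile("w2",115,58,200,150,2,0,0);tile("w2",270,290,130,100,3,0,300,P["w2"])
    tile("w1",180,105,165,195,1.8,405,0);tile("w3",230,175,112,125,1.98,405,352,P["w3"])
    cv2.imwrite("pics/z1.png",can)
E
python3 m.py
```

```text
w2 5822.5 [[285, 278], [292, 378], [375, 377], [366, 292], [359, 308], [319, 314], [301, 308]]
w3 4856.5 [[254, 192], [243, 207], [245, 260], [309, 293], [310, 207]]
```

View pics/z1.png

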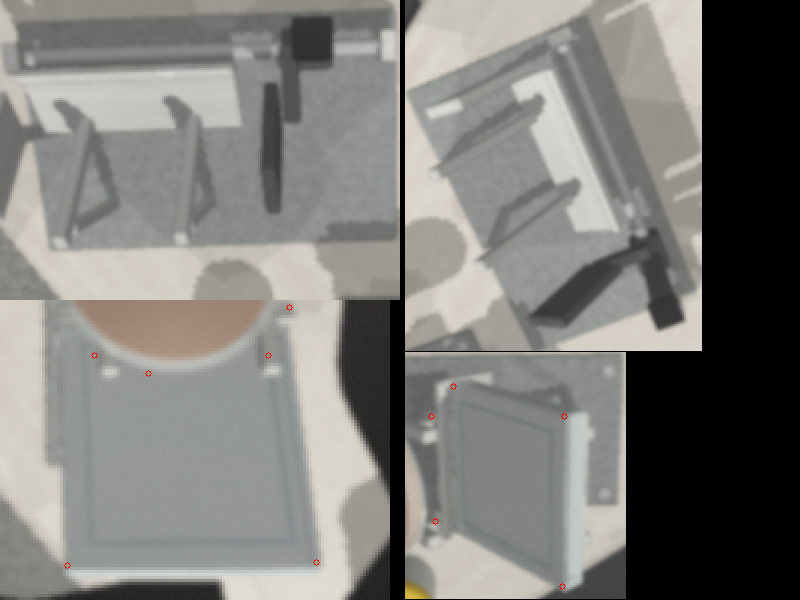

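```bash
python3 - <<'E'
from h import *
np.set_printoptions(precision=4,suppress=True)
A,ea=tri([("w2",290.8,379.2),("w3",309.3,291.2)]);B,eb=tri([("w2",376.2,378.5),("w3",311.3,206.3)])
print("lid +y",A,ea,"-y",B,eb,np.linalg.norm(A-B))
v=A-B;print("rack yaw",np.degrees(np.arctan2(v[1],v[0]))-90)
for u,w in((253.7,191.7),(254.7,265.9)): print('foot corner on z .03',onz("w3",u,w,.03))
P,ep=tri([("w2",145.5,178),("w1",196.2,198.9)]);M,em=tri([("w2",205,176.5),("w1",224.5,247.8)])
print("rail +y",P,ep,"-y",M,em,np.linalg.norm(P-M));v=P-M;print("cr yaw",np.degrees(np.arctan2(v[1],v[0]))-90)
tx,ty=135,170
print("scene proj",[proj("s",X) for X in(A,B,P,M)])
# plate corners of cradle in w2 (tile 2x) -> z=.006
for X,Y in((396,238),(50,250),(395,10)): print("plate",onz("w2",X/2+114.5,Y/2+57.5,.006))
for X,Y in((312,20),(312,30),(312,40)): print("post",onz("w2",X/2+114.5,Y/2+57.5,.114))
E
```

```text
lid +y [ 0.3911 -0.0579  0.1287] [array([ 1.4, -1.5]), array([1.2, 1.8])] -y [ 0.4734 -0.1141  0.1312] [array([ 0.3, -0.3]), array([0.3, 0.4])] 0.0996343059465248
rack yaw 55.66122048550241
foot corner on z .03 [ 0.5034 -0.0552  0.03  ]
foot corner on z .03 [0.4182 0.006  0.03  ]
rail +y [0.3966 0.2264 0.0997] [array([-0.1,  0.3]), array([ 0.3, -0.1])] -y [0.4514 0.1923 0.0986] [array([ 0.3, -1.8]), array([-1.7,  0.4])] 0.06457495824892195
cr yaw 58.05775078927502
scene proj [array([245.9631, 210.175 ]), array([281.0321, 211.2303]), array([217.3335, 187.7231]), array([235.8626, 188.578 ])]
plate [0.5409 0.1035 0.006 ]
plate [0.3461 0.2311 0.006 ]
plate [0.6191 0.222  0.006 ]
post [0.5709 0.238  0.114 ]
post [0.5683 0.2344 0.114 ]
post [0.5657 0.2307 0.114 ]
```

```bash
cat >> h.py <<'E'
np.set_printoptions(precision=4,suppress=True)
def frame(yaw):
    y=np.radians(yaw);c,n=np.cos(np.radians(40)),np.sin(np.radians(40))
    return np.array([n*np.cos(y),n*np.sin(y),-c]),np.array([-np.sin(y),np.cos(y),0]),np.array([c*np.cos(y),c*np.sin(y),n])
def to(pos,yaw,s):
    d,y,n=frame(yaw);R=np.c_[np.cross(s*n,d),s*n,d];S=manip.get_state();R0=rot(S["ee_rot"])
    print("turn deg",np.degrees(Ro.from_matrix(R0.T@R).as_rotvec()),"shift now-axes",R0.T@(pos-S["position"]),"shift goal-axes",R.T@(pos-S["position"]),"goal",pos)
C=np.array([.4323,-.0860,.130]);RY=55.7
E
python3 - <<'E'
from h import *
d,y,n=frame(RY); to(C-.06*d-.0115*n,RY,-1)
E
python3 -m pendant '[{"dx":0,"dy":0,"dz":0,"rx":6.6,"ry":0,"rz":-0.1,"hand":0.05},{"dx":0,"dy":0,"dz":0,"rx":6.6,"ry":0,"rz":-0.1,"hand":0.05},{"dx":0,"dy":0,"dz":0,"rx":6.6,"ry":0,"rz":-0.1,"hand":0.05},{"dx":0,"dy":0,"dz":0,"rx":6.6,"ry":0,"rz":-0.1,"hand":0.05},{"dx":0,"dy":0,"dz":0,"rx":6.6,"ry":0,"rz":-0.1,"hand":0.05},{"dx":0,"dy":0,"dz":0,"rx":6.6,"ry":0,"rz":-0.1,"hand":0.05},{"dx":0,"dy":0,"dz":0,"rx":0,"ry":0,"rz":0,"hand":0.05}]'
python3 - <<'E'
from h import *
d,y,n=frame(RY); to(C-.06*d-.0115*n,RY,-1);print(manip.get_state()["qpos"])
E
```

```text
turn deg [39.9895 -0.3479 -1.0021] shift now-axes [-0.0762  0.0819  0.1696] shift goal-axes [-0.0777  0.1707  0.0782] goal [ 0.4056 -0.1251  0.1686]
clock: 4.75
position: [0.5131, -0.1052, 0.3351]
ee_rot: [-0.324, 0.896, -0.285, 0.102]
contact_force: [-0.1, 0.2, -0.9]
width: 0.0503
gripper_force: 0.0
turn deg [ 0.3142 -0.5474 -0.7998] shift now-axes [-0.076   0.1667  0.0782] shift goal-axes [-0.0776  0.166   0.078 ] goal [ 0.4056 -0.1251  0.1686]
[-0.807   0.1213  1.658   0.6779  1.5316  1.2924]
```

```bash
python3 -m pendant '[{"dx":-0.013,"dy":0.0277,"dz":0.01,"rx":0.3,"ry":-0.5,"rz":-0.8,"hand":0.05},{"dx":-0.013,"dy":0.0277,"dz":0.01,"rx":0,"ry":0,"rz":0,"hand":0.05},{"dx":-0.013,"dy":0.0277,"dz":0.01,"rx":0,"ry":0,"rz":0,"hand":0.05},{"dx":-0.013,"dy":0.0277,"dz":0.01,"rx":0,"ry":0,"rz":0,"hand":0.05},{"dx":-0.013,"dy":0.0277,"dz":0.01,"rx":0,"ry":0,"rz":0,"hand":0.05},{"dx":-0.0126,"dy":0.0275,"dz":0.01,"rx":0,"ry":0,"rz":0,"hand":0.05},{"dx":0,"dy":0,"dz":0,"rx":0,"ry":0,"rz":0,"hand":0.05},{"dx":0,"dy":0,"dz":0,"rx":0,"ry":0,"rz":0,"hand":0.05}]'
python3 - <<'E'
from h import *
d,y,n=frame(RY); to(C-.06*d-.0115*n,RY,-1);print(manip.get_state()["qpos"])
snap("wrist","w4");cv2.imwrite("pics/w4b.png",cv2.resize(cv2.imread("pics/w4.png"),(800,600)))
print([proj("w4",X) for X in (C+.0505*y,C-.0505*y,C-.023*n,C-.0115*n+.06*d)])
E
```

```text
clock: 5.42
position: [0.4018, -0.133, 0.1854]
ee_rot: [-0.326, 0.899, -0.275, 0.102]
contact_force: [0.7, -0.2, -0.2]
width: 0.0505
gripper_force: 0.0
turn deg [ 0.1094 -0.0593  0.347 ] shift now-axes [-0.0013  0.0041  0.0185] shift goal-axes [-0.0013  0.0042  0.0185] goal [ 0.4056 -0.1251  0.1686]
[-1.0442  0.1724  2.0128  0.6352  1.3518  0.8498]
[array([266.672 , 293.1133]), array([266.1474, 145.2917]), array([301.8496, 224.0248]), array([282.8189, 199.7837])]
```

View pics/w4b.png

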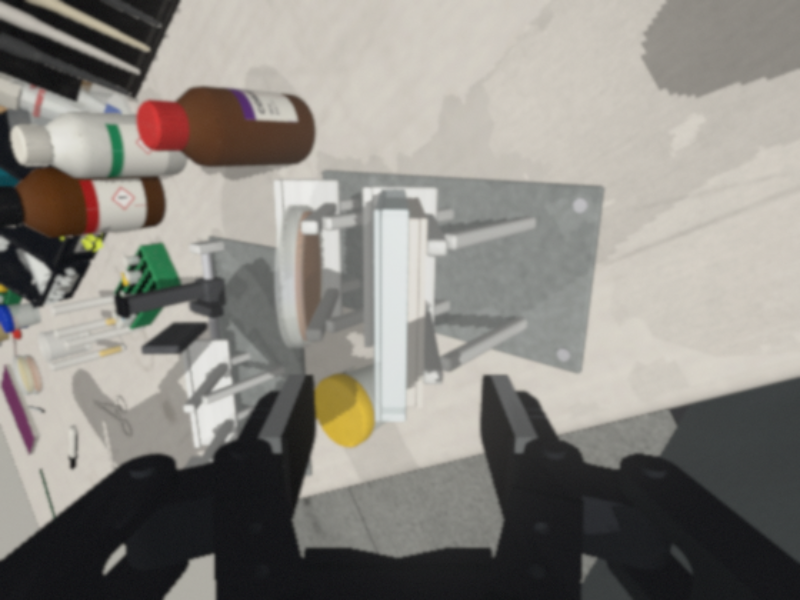

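Edge-on view: the lid edge runs at column about 376/800 from row 208 to row 420. That matches the prediction to 1 px lengthwise and about 2 mm across, so I correct for that and advance.

```bash
python3 -m pendant '[{"dx":-0.0013,"dy":0.0024,"dz":0.02,"rx":0.1,"ry":0,"rz":0.3,"hand":0.05},{"dx":0,"dy":0,"dz":0.03,"rx":0,"ry":0,"rz":0,"hand":0.05},{"dx":0,"dy":0,"dz":0.03,"rx":0,"ry":0,"rz":0,"hand":0.05},{"dx":0,"dy":0,"dz":0.025,"rx":0,"ry":0,"rz":0,"hand":0.05},{"dx":0,"dy":0,"dz":0.02,"rx":0,"ry":0,"rz":0,"hand":0.05},{"dx":0,"dy":0,"dz":0.0135,"rx":0,"ry":0,"rz":0,"hand":0.05},{"dx":0,"dy":0,"dz":0,"rx":0,"ry":0,"rz":0,"hand":0.05},{"dx":0,"dy":0,"dz":0,"rx":0,"ry":0,"rz":0,"hand":0.05}]'
python3 - <<'E'
from h import *
d,y,n=frame(RY); to(C+.06*d-.0097*n,RY,-1)
E
```

```text
clock: 6.13
position: [0.4513, -0.0605, 0.0786]
ee_rot: [-0.326, 0.898, -0.275, 0.103]
contact_force: [-0.1, -0.2, -0.3]
width: 0.0502
gripper_force: 0.0
turn deg [ 0.0085 -0.119   0.2749] shift now-axes [-0.0014  0.001   0.0002] shift goal-axes [-0.0014  0.001   0.0002] goal [ 0.4498 -0.0603  0.0778]
```

Contact-free. Close.

```bash
python3 -m pendant '[{"dx":-0.001,"dy":0.001,"dz":0,"rx":0,"ry":0,"rz":0,"hand":0.03},{"dx":0,"dy":0,"dz":0,"rx":0,"ry":0,"rz":0,"hand":0.025},{"dx":0,"dy":0,"dz":0,"rx":0,"ry":0,"rz":0,"hand":0.01},{"dx":0,"dy":0,"dz":0,"rx":0,"ry":0,"rz":0,"hand":0.01},{"dx":0,"dy":0,"dz":0,"rx":0,"ry":0,"rz":0,"hand":0.01},{"dx":0,"dy":0,"dz":0,"rx":0,"ry":0,"rz":0,"hand":0.01}]' 50
python3 - <<'E'
from h import *
d,y,n=frame(RY); to(C+.06*d-.0097*n,RY,-1);print(manip.get_state()["contact_force"]@np.c_[d,y,n])
E
```

```text
clock: 6.63
position: [0.4504, -0.0602, 0.0797]
ee_rot: [-0.329, 0.897, -0.278, 0.104]
contact_force: [4.6, 4.5, 6.0]
width: 0.0229
gripper_force: 47.1
turn deg [-0.32   -0.2796  0.0107] shift now-axes [-0.0004  0.0015  0.0013] shift goal-axes [-0.0004  0.0015  0.0013] goal [ 0.4498 -0.0603  0.0778]
[-0.4922 -1.3026  8.691 ]
```

```bash
python3 -m pendant '[{"dx":0,"dy":-0.003,"dz":-0.003,"rx":0,"ry":0,"rz":0,"hand":0.01},{"dx":0,"dy":-0.001,"dz":-0.01,"rx":0,"ry":0,"rz":0,"hand":0.01},{"dx":0,"dy":0,"dz":-0.02,"rx":0,"ry":0,"rz":0,"hand":0.01},{"dx":0,"dy":0,"dz":-0.03,"rx":0,"ry":0,"rz":0,"hand":0.01},{"dx":0,"dy":0,"dz":-0.03,"rx":0,"ry":0,"rz":0,"hand":0.01},{"dx":0,"dy":0,"dz":-0.03,"rx":0,"ry":0,"rz":0,"hand":0.01},{"dx":0,"dy":0,"dz":-0.03,"rx":0,"ry":0,"rz":0,"hand":0.01},{"dx":0,"dy":-0.01,"dz":-0.03,"rx":0,"ry":0,"rz":0,"hand":0.01},{"dx":0,"dy":-0.02,"dz":-0.02,"rx":0,"ry":0,"rz":0,"hand":0.01},{"dx":0,"dy":-0.02,"dz":-0.02,"rx":0,"ry":0,"rz":0,"hand":0.01},{"dx":0,"dy":-0.02,"dz":-0.02,"rx":0,"ry":0,"rz":0,"hand":0.01},{"dx":0,"dy":0,"dz":0,"rx":0,"ry":0,"rz":0,"hand":0.01}]'
python3 - <<'E'
from h import *
open("h.py","a").write("""
CY=56.8
_d,_y,_n=frame(CY)
S=np.array([.4240,.2094,.0995])+.091*_d+.005*_n
""")
from h import *
import h,importlib;importlib.reload(h)
d,y,n=frame(h.CY);print("S",h.S)
h.to(h.S-.1423*d+.006*y+.0195*n,h.CY,1);print(manip.get_state()["qpos"],manip.get_state()["contact_force"])
p=np.array([.568,.234,.114])-h.S;print("post seat",p@np.c_[d,y,n])
E
```

```text
clock: 7.63
position: [0.3927, -0.1444, 0.3159]
ee_rot: [-0.323, 0.899, -0.276, 0.106]
contact_force: [1.2, -1.8, -1.8]
width: 0.0222
gripper_force: 48.3
S [0.4581 0.2616 0.033 ]
turn deg [ -2.03    -0.3944 179.5262] shift now-axes [-0.1817 -0.1253  0.3112] shift goal-axes [0.1736 0.1253 0.3158] goal [0.4112 0.2008 0.1545]
[-1.0787  0.043   1.7959  0.6107  1.6432  1.0253] [ 1.2213 -1.7862 -1.7799]
post seat [-0.0382 -0.107   0.0805]
```

```bash
python3 -m pendant '[{"dx":0,"dy":0,"dz":0,"rx":0,"ry":0,"rz":-4,"hand":0.01},{"dx":0,"dy":0,"dz":0,"rx":0,"ry":0,"rz":-7,"hand":0.01},{"dx":0,"dy":0,"dz":0,"rx":0,"ry":0,"rz":-7,"hand":0.01},{"dx":0,"dy":0,"dz":0,"rx":0,"ry":0,"rz":-7,"hand":0.01},{"dx":0,"dy":0,"dz":0,"rx":0,"ry":0,"rz":-7,"hand":0.01},{"dx":0,"dy":0,"dz":0,"rx":0,"ry":0,"rz":-7,"hand":0.01},{"dx":0,"dy":0,"dz":0,"rx":0,"ry":0,"rz":-7,"hand":0.01},{"dx":0,"dy":0,"dz":0,"rx":0,"ry":0,"rz":-7,"hand":0.01},{"dx":0,"dy":0,"dz":0,"rx":0,"ry":0,"rz":-7,"hand":0.01},{"dx":0,"dy":0,"dz":0,"rx":0,"ry":0,"rz":-7,"hand":0.01},{"dx":0,"dy":0,"dz":0,"rx":0,"ry":0,"rz":-7,"hand":0.01},{"dx":0,"dy":0,"dz":0,"rx":0,"ry":0,"rz":-7,"hand":0.01}]'
python3 -m pendant '[{"dx":0,"dy":0,"dz":0,"rx":0,"ry":0,"rz":-7,"hand":0.01},{"dx":0,"dy":0,"dz":0,"rx":0,"ry":0,"rz":-7,"hand":0.01},{"dx":0,"dy":0,"dz":0,"rx":0,"ry":0,"rz":-7,"hand":0.01},{"dx":0,"dy":0,"dz":0,"rx":0,"ry":0,"rz":-7,"hand":0.01},{"dx":0,"dy":0,"dz":0,"rx":0,"ry":0,"rz":-7,"hand":0.01},{"dx":0,"dy":0,"dz":0,"rx":0,"ry":0,"rz":-7,"hand":0.01},{"dx":0,"dy":0,"dz":0,"rx":0,"ry":0,"rz":-7,"hand":0.01},{"dx":0,"dy":0,"dz":0,"rx":0,"ry":0,"rz":-7,"hand":0.01},{"dx":0,"dy":0,"dz":0,"rx":0,"ry":0,"rz":-7,"hand":0.01},{"dx":0,"dy":0,"dz":0,"rx":0,"ry":0,"rz":-7,"hand":0.01},{"dx":0,"dy":0,"dz":0,"rx":0,"ry":0,"rz":-7,"hand":0.01},{"dx":0,"dy":0,"dz":0,"rx":0,"ry":0,"rz":-7,"hand":0.01}]'
python3 -m pendant '[{"dx":0,"dy":0,"dz":0,"rx":0,"ry":0,"rz":-7,"hand":0.01},{"dx":0,"dy":0,"dz":0,"rx":0,"ry":0,"rz":-7,"hand":0.01},{"dx":0,"dy":0,"dz":0,"rx":0,"ry":0,"rz":0,"hand":0.01}]'
python3 - <<'E'
from h import *
d,y,n=frame(CY)
to(S-.1423*d+.006*y+.0195*n,CY,1);print(manip.get_state()["qpos"],manip.get_state()["width"])
E
```

```text
clock: 8.63
position: [0.3909, -0.143, 0.3102]
ee_rot: [-0.181, 0.862, 0.375, 0.289]
contact_force: [-0.9, 0.3, -2.4]
width: 0.0224
gripper_force: 48.3
clock: 9.63
position: [0.3909, -0.143, 0.3102]
ee_rot: [0.059, 0.39, 0.855, 0.336]
contact_force: [0.5, -0.4, -1.9]
width: 0.0225
gripper_force: 48.3
clock: 9.88
position: [0.391, -0.1429, 0.3103]
ee_rot: [0.099, 0.285, 0.896, 0.326]
contact_force: [0.9, -0.9, -1.6]
width: 0.0225
gripper_force: 48.3
turn deg [-0.1076  0.8099 -1.7509] shift now-axes [0.1795 0.1239 0.3085] shift goal-axes [0.1713 0.1287 0.3113] goal [0.4112 0.2008 0.1545]
[-1.0785  0.0487  1.8056  0.6077  1.6389 -2.1026] 0.022486615754971743
```

```bash
python3 - <<'E'
from h import *
R=rot(manip.get_state()["ee_rot"]);print(R.T@[.0202,.3438,0],R.T@[0,0,-.1558])
E
```

```text
[0.181  0.2238 0.1891] [-0.0014 -0.0999  0.1195]
```

```bash
python3 -m pendant '[{"dx":0.009,"dy":0.0112,"dz":0.0095,"rx":0,"ry":0,"rz":0,"hand":0.01},{"dx":0.0181,"dy":0.0224,"dz":0.0189,"rx":0,"ry":0,"rz":0,"hand":0.01},{"dx":0.0181,"dy":0.0224,"dz":0.0189,"rx":0,"ry":0,"rz":0,"hand":0.01},{"dx":0.0181,"dy":0.0224,"dz":0.0189,"rx":0,"ry":0,"rz":0,"hand":0.01},{"dx":0.0181,"dy":0.0224,"dz":0.0189,"rx":0,"ry":0,"rz":0,"hand":0.01},{"dx":0.0181,"dy":0.0224,"dz":0.0189,"rx":0,"ry":0,"rz":0,"hand":0.01},{"dx":0.0181,"dy":0.0224,"dz":0.0189,"rx":0,"ry":0,"rz":0,"hand":0.01},{"dx":0.0181,"dy":0.0224,"dz":0.0189,"rx":0,"ry":0,"rz":0,"hand":0.01},{"dx":0.0181,"dy":0.0224,"dz":0.0189,"rx":0,"ry":0,"rz":0,"hand":0.01},{"dx":0.0181,"dy":0.0224,"dz":0.0189,"rx":0,"ry":0,"rz":0,"hand":0.01},{"dx":0.009,"dy":0.0112,"dz":0.0095,"rx":0,"ry":0.8,"rz":-1.7,"hand":0.01},{"dx":0,"dy":0,"dz":0,"rx":0,"ry":0,"rz":0,"hand":0.01}]'
python3 - <<'E'
from h import *
d,y,n=frame(CY)
to(S-.1423*d+.006*y+.0195*n,CY,1);print(manip.get_state()["qpos"],manip.get_state()["width"])
E
```

```text
clock: 10.88
position: [0.4095, 0.2051, 0.3114]
ee_rot: [0.095, 0.267, 0.901, 0.329]
contact_force: [0.3, -0.9, -1.5]
width: 0.0225
gripper_force: 48.3
turn deg [ 0.0231 -0.3205  0.0406] shift now-axes [-0.0044 -0.1029  0.1183] shift goal-axes [-0.0038 -0.1028  0.1184] goal [0.4112 0.2008 0.1545]
[-0.22   -0.1883  2.0147  0.7226  1.1512 -1.4639] 0.02248259951579155
```

```bash
python3 -m pendant '[{"dx":-0.0005,"dy":-0.0172,"dz":0.0198,"rx":0,"ry":-0.3,"rz":0,"hand":0.01},{"dx":-0.0007,"dy":-0.0172,"dz":0.0198,"rx":0,"ry":0,"rz":0,"hand":0.01},{"dx":-0.0007,"dy":-0.0172,"dz":0.0198,"rx":0,"ry":0,"rz":0,"hand":0.01},{"dx":-0.0007,"dy":-0.0172,"dz":0.0198,"rx":0,"ry":0,"rz":0,"hand":0.01},{"dx":-0.0007,"dy":-0.017,"dz":0.0196,"rx":0,"ry":0,"rz":0,"hand":0.01},{"dx":-0.0007,"dy":-0.017,"dz":0.0196,"rx":0,"ry":0,"rz":0,"hand":0.01},{"dx":0,"dy":0,"dz":0,"rx":0,"ry":0,"rz":0,"hand":0.01},{"dx":0,"dy":0,"dz":0,"rx":0,"ry":0,"rz":0,"hand":0.01}]'
python3 - <<'E'
from h import *
d,y,n=frame(CY)
to(S-.1423*d+.006*y+.0195*n,CY,1);print(manip.get_state()["qpos"],manip.get_state()["width"])
snap("wrist","w5");cv2.imwrite("pics/w5b.png",cv2.resize(cv2.imread("pics/w5.png"),(800,600),interpolation=3))
f=lambda a,b,c:proj("w5",S+a*d+b*y+c*n)*800/560
for nm,a in {"capP":(-.091,.032,-.005),"capM":(-.091,-.032,-.005),"fixjaw in top":(-.08,.062,.017),"slidejaw0 top":(-.08,-.09,.017),"ledge+":(0,.05,.032),"ledge-":(0,-.05,.032)}.items(): print(nm,f(*a))
E
```

```text
clock: 11.55
position: [0.4138, 0.1966, 0.1541]
ee_rot: [0.098, 0.272, 0.9, 0.327]
contact_force: [0.6, 0.5, -1.2]
width: 0.0221
gripper_force: 48.5
turn deg [-0.0454  0.1864 -0.3777] shift now-axes [0.0045 0.0019 0.001 ] shift goal-axes [0.0044 0.0019 0.001 ] goal [0.4112 0.2008 0.1545]
[-0.2414  0.0177  2.3094  0.9758  0.8187 -1.922 ] 0.02210022336872481
capP [338.9479 261.0474]
capM [344.9947 408.9297]
fixjaw in top [395.3567 179.2126]
slidejaw0 top [397.8079 505.9216]
ledge+ [423.6946 191.6274]
ledge- [422.2779 360.512 ]
```

View pics/w5b.png

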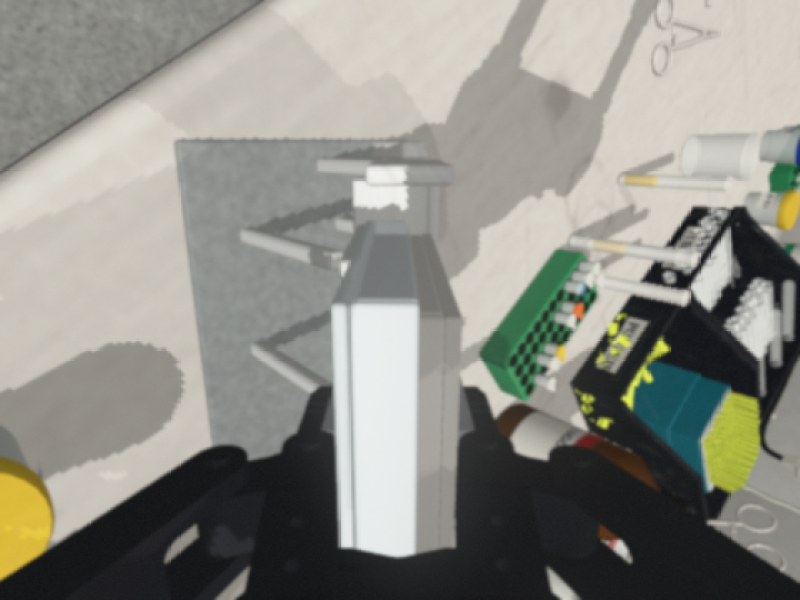

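The dish is lid towards the rails. The +y rail cap (345,265) and the fixed jaw's inner face (about row 180) match the predictions within about 2 mm, so I descend.

```bash
python3 -m pendant '[{"dx":0.0044,"dy":0,"dz":0.005,"rx":0,"ry":0.2,"rz":-0.4,"hand":0.01},{"dx":0,"dy":0,"dz":0.02,"rx":0,"ry":0,"rz":0,"hand":0.01},{"dx":0,"dy":0,"dz":0.02,"rx":0,"ry":0,"rz":0,"hand":0.01},{"dx":0,"dy":0,"dz":0.02,"rx":0,"ry":0,"rz":0,"hand":0.01},{"dx":0,"dy":0,"dz":0.015,"rx":0,"ry":0,"rz":0,"hand":0.01},{"dx":0,"dy":0,"dz":0.007,"rx":0,"ry":0,"rz":0,"hand":0.01},{"dx":0,"dy":0,"dz":0,"rx":0,"ry":0,"rz":0,"hand":0.01},{"dx":0,"dy":0,"dz":0,"rx":0,"ry":0,"rz":0,"hand":0.01}]'
cat > st.py <<'E'
from h import *
d,y,n=frame(CY);s=manip.get_state()
print("seat xyz mm",1e3*((s["position"]-S)@np.c_[d,y,n]),"F",s["contact_force"]@np.c_[d,y,n],"M",s["moment"])
to(S-.0423*d+.006*y+.0115*n,CY,1)
E
python3 st.py
```

```text
clock: 12.27
position: [0.4426, 0.2463, 0.0891]
ee_rot: [0.1, 0.266, 0.901, 0.328]
contact_force: [0.4, -0.8, -1.5]
width: 0.0225
gripper_force: 48.4
seat xyz mm [-56.6733   4.5829  19.7927] F [ 0.8091 -0.819  -1.3053] M [-0.3646  0.2818  0.0382]
turn deg [0.0854 0.1603 0.4026] shift now-axes [ 0.0015 -0.0083  0.0144] shift goal-axes [ 0.0014 -0.0083  0.0144] goal [0.443  0.2495 0.0728]
```

```bash
python3 -m pendant '[{"dx":0.001,"dy":-0.003,"dz":0.004,"rx":0,"ry":0.1,"rz":0.4,"hand":0.01},{"dx":0,"dy":-0.001,"dz":0.004,"rx":0,"ry":0,"rz":0,"hand":0.01},{"dx":0,"dy":0,"dz":0.001,"rx":0,"ry":0,"rz":0,"hand":0.01},{"dx":0,"dy":0,"dz":0,"rx":0,"ry":0,"rz":0,"hand":0.01}]' | tail -3; python3 st.py
python3 -m pendant '[{"dx":0,"dy":0,"dz":0.0015,"rx":0,"ry":0,"rz":0,"hand":0.01},{"dx":0,"dy":0,"dz":0,"rx":0,"ry":0,"rz":0,"hand":0.01}]'| tail -3; python3 st.py
python3 -m pendant '[{"dx":0,"dy":0,"dz":0.0015,"rx":0,"ry":0,"rz":0,"hand":0.01},{"dx":0,"dy":0,"dz":0,"rx":0,"ry":0,"rz":0,"hand":0.01}]'| tail -3; python3 st.py
```

```text
contact_force: [2.4, 4.2, 1.8]
width: 0.0222
gripper_force: 48.7
seat xyz mm [-47.8723   4.9409  16.5319] F [1.7008 0.2841 4.8881] M [ 0.2317 -0.1701 -0.0117]
turn deg [ 0.2036  0.1009 -0.0394] shift now-axes [ 0.0011 -0.0051  0.0056] shift goal-axes [ 0.0011 -0.005   0.0056] goal [0.443  0.2495 0.0728]
contact_force: [-3.7, -4.9, 14.8]
width: 0.022
gripper_force: 50.7
seat xyz mm [-46.9402   4.8093  16.5762] F [-15.2526   0.3495   4.7912] M [ 0.4162 -0.1927  0.0515]
turn deg [ 0.2303  0.1663 -0.0361] shift now-axes [ 0.0012 -0.0051  0.0046] shift goal-axes [ 0.0012 -0.0051  0.0046] goal [0.443  0.2495 0.0728]
contact_force: [-15.0, -21.4, 36.6]
width: 0.0225
gripper_force: 54.7
seat xyz mm [-46.7892   4.8024  16.6671] F [-44.8467   0.853    3.5508] M [0.4177 0.1626 0.213 ]
turn deg [ 0.2833  0.2839 -0.0148] shift now-axes [ 0.0012 -0.0052  0.0045] shift goal-axes [ 0.0012 -0.0052  0.0045] goal [0.443  0.2495 0.0728]
```

```bash
sed -i 's/^S=.*/S=np.array([.4240,.2094,.0995])+.0864*_d+.010*_n/' h.py
python3 -m pendant '[{"dx":0,"dy":0,"dz":-0.0022,"rx":0,"ry":0,"rz":0,"hand":0.01},{"dx":0,"dy":0,"dz":0,"rx":0,"ry":0,"rz":0,"hand":0.01}]'| tail -3; python3 st.py
python3 -m pendant '[{"dx":0,"dy":0,"dz":0,"rx":0,"ry":0,"rz":0,"hand":0.03},{"dx":0,"dy":0,"dz":0,"rx":0,"ry":0,"rz":0,"hand":0.045},{"dx":0,"dy":0,"dz":0,"rx":0,"ry":0,"rz":0,"hand":0.045},{"dx":0,"dy":0,"dz":0,"rx":0,"ry":0,"rz":0,"hand":0.045}]'; python3 st.py
```

```text
contact_force: [1.5, 2.1, 6.4]
width: 0.0225
gripper_force: 49.6
seat xyz mm [-42.9708   4.888   11.5564] F [-3.2368 -0.1191  6.1208] M [ 0.5712 -0.3558 -0.0383]
turn deg [ 0.2267  0.1476 -0.0418] shift now-axes [ 0.0011 -0.0001  0.0007] shift goal-axes [ 0.0011 -0.0001  0.0007] goal [0.4435 0.2502 0.0795]
clock: 13.43
position: [0.4423, 0.2489, 0.0774]
ee_rot: [0.097, 0.269, 0.901, 0.327]
contact_force: [-0.6, -0.5, -0.3]
width: 0.0449
gripper_force: 0.0
seat xyz mm [-41.7826   6.2598   8.7747] F [-0.2774  0.2322 -0.7211] M [-0.2561  0.1248  0.0188]
turn deg [-0.0738 -0.0123 -0.0986] shift now-axes [-0.0003  0.0027 -0.0005] shift goal-axes [-0.0003  0.0027 -0.0005] goal [0.4435 0.2502 0.0795]
```

```bash
python3 -m pendant '[{"dx":0,"dy":0.0025,"dz":-0.005,"rx":0,"ry":0,"rz":0,"hand":0.045},{"dx":0,"dy":0,"dz":-0.02,"rx":0,"ry":0,"rz":0,"hand":0.045},{"dx":0,"dy":0,"dz":-0.03,"rx":0,"ry":0,"rz":0,"hand":0.045},{"dx":0,"dy":0,"dz":-0.035,"rx":0,"ry":0,"rz":0,"hand":0.045},{"dx":0,"dy":0,"dz":-0.04,"rx":0,"ry":0,"rz":0,"hand":0.0},{"dx":0,"dy":0,"dz":-0.04,"rx":0,"ry":0,"rz":0,"hand":0.0},{"dx":0,"dy":0,"dz":-0.04,"rx":5,"ry":0,"rz":0,"hand":0.0},{"dx":0,"dy":0,"dz":-0.02,"rx":5,"ry":0,"rz":0,"hand":0.0},{"dx":0,"dy":0,"dz":0,"rx":5,"ry":0,"rz":0,"hand":0.0},{"dx":0,"dy":0,"dz":0,"rx":5,"ry":0,"rz":0,"hand":0.0},{"dx":0,"dy":0,"dz":0,"rx":0,"ry":0,"rz":0,"hand":0.0},{"dx":0,"dy":0,"dz":0,"rx":0,"ry":0,"rz":0,"hand":0.0}]'
cat > pl.py <<'E'
from h import *
import sys
im=cv2.cvtColor(cv2.imread("pics/w2.png"),6)[58:130,240:300]
nl,_,st,ce=cv2.connectedComponentsWithStats((im<45).astype(np.uint8));print("dark",[(s.tolist(),c) for s,c in zip(st[1:],ce[1:]) if s[4]>60])
s=manip.get_state();R0=rot(s["ee_rot"])
ax,ay=np.array([np.cos(np.radians(CY)),np.sin(np.radians(CY)),0]),frame(CY)[1]
post=np.array([.567,.2325,0]);print("post y in cradle",(post-S)@ay,"tcp",s["position"],(s["position"]-S)@ay)
g=post+.007*ax-.035*ay;g[2]=.080
hi=g.copy();hi[2]=.26
print("tilt",np.degrees(np.arccos(-R0[2,2])),"hi",R0.T@(hi-s["position"]),"down .18",R0.T@[0,0,-.18],"ay",R0.T@ay, s["qpos"])
snap("wrist","w6");print("cap corners in w6",proj("w6",post+[0,0,.114]))
E
python3 pl.py
```

```text
clock: 14.43
position: [0.3632, 0.1294, 0.2565]
ee_rot: [0.049, 0.28, 0.944, 0.167]
contact_force: [-0.4, 0.2, 0.2]
width: 0.0002
gripper_force: 0.0
dark []
post y in cradle -0.10700858636195353 tcp [0.3632 0.1294 0.2565] 0.007108153299559106
tilt 20.04656472057664 hi [-0.1499  0.1932  0.0666] down .18 [-0.0002 -0.0617  0.1691] ay [1.     0.0031 0.0025] [-0.154  -0.17    1.9801  0.3421  1.2048 -1.252 ]
cap corners in w6 [406.2777 285.8884]
```

```bash
python3 - <<'E'
from h import *
for t,x0,y0,w,h in(("w2",245,58,55,60),("w6",360,230,110,110)):
    g=cv2.cvtColor(cv2.imread(f"pics/{t}.png"),6)[y0:y0+h,x0:x0+w]
    for th in(50,65,80):
        nl,_,st,ce=cv2.connectedComponentsWithStats((g<th).astype(np.uint8))
        print(t,th,g.min(),[(s[:2]+[x0,y0],s[2:],np.round(c+[x0,y0],1)) for s,c in zip(st[1:],ce[1:]) if s[4]>60])
g=cv2.cvtColor(cv2.imread("pics/w2.png"),6)[62:118:3,250:290:2];print(g)
E
```

```text
w2 50 46 [(array([262,  76]), array([ 17,  12, 105], dtype=int32), array([269.7,  82.6]))]
w2 65 46 [(array([260,  67]), array([ 21,  22, 422], dtype=int32), array([270.1,  77.3]))]
w2 80 46 [(array([256,  66]), array([ 26,  28, 530], dtype=int32), array([269.2,  77.7])), (array([247, 100]), array([  8,  18, 119], dtype=int32), array([250.5, 109.4]))]
w6 50 21 [(array([426, 267]), array([19, 10, 92], dtype=int32), array([434.2, 270.9])), (array([360, 313]), array([  65,   27, 1015], dtype=int32), array([381.6, 329.2]))]
w6 65 21 [(array([435, 230]), array([17, 15, 68], dtype=int32), array([442.2, 236.5])), (array([360, 251]), array([  9,  23, 146], dtype=int32), array([363. , 260.6])), (array([370, 256]), array([ 41,  38, 371], dtype=int32), array([395.8, 278. ])), (array([414, 267]), array([ 33,  40, 372], dtype=int32), array([425.1, 281.2])), (array([455, 290]), array([ 15,  50, 534], dtype=int32), array([463.6, 317.1])), (array([360, 312]), array([  70,   28, 1072], dtype=int32), array([382.7, 329.2]))]
w6 80 21 [(array([415, 230]), array([15,  9, 81], dtype=int32), array([422.3, 
[... 1408 characters left out ...]
 137 137
  138 141]
 [143 141 135  94  83  82  81 104 134 137 138 136 137 140 139 141 139 142
  143 142]
 [128 127 129  95  82  83  83 100 136 142 140 140 140 143 142 139 136 141
  143 142]
 [ 67  70 103  92  82  84  83  97 133 139 138 140 139 136 140 141 140 140
  137 138]
 [ 67  68  93  96  83  82  84  95 130 136 138 141 137 137 137 136 134 136
  137 139]
 [ 67  65  83  93  82  83  84  92 127 136 137 141 141 139 137 137 133 136
  138 140]
 [ 66  66  76  94  83  82  83  89 129 138 136 139 141 138 136 136 137 139
  142 143]
 [ 66  63  69 100  82  80  82  89 133 142 140 139 137 138 137 139 140 137
  138 139]
 [ 67  63  67  95  82  81  83  88 132 141 138 137 137 137 137 136 137 141
  139 141]]
```

```bash
sed -i 's/\.567,\.2325/.5655,.2305/;/^im=/d;/^nl,/d;/^snap/d' pl.py
python3 -m pendant '[{"dx":-0.0214,"dy":0.0273,"dz":0.0094,"rx":0,"ry":0,"rz":0,"hand":0.0},{"dx":-0.0214,"dy":0.0273,"dz":0.0094,"rx":0,"ry":0,"rz":0,"hand":0.0},{"dx":-0.0214,"dy":0.0273,"dz":0.0094,"rx":0,"ry":0,"rz":0,"hand":0.0},{"dx":-0.0214,"dy":0.0273,"dz":0.0094,"rx":0,"ry":0,"rz":0,"hand":0.0},{"dx":-0.0214,"dy":0.0273,"dz":0.0094,"rx":0,"ry":0,"rz":0,"hand":0.0},{"dx":-0.0214,"dy":0.0273,"dz":0.0094,"rx":0,"ry":0,"rz":0,"hand":0.0},{"dx":-0.0214,"dy":0.0273,"dz":0.0094,"rx":0,"ry":0,"rz":0,"hand":0.0},{"dx":0,"dy":0,"dz":0,"rx":0,"ry":0,"rz":0,"hand":0.0},{"dx":0,"dy":0,"dz":0,"rx":0,"ry":0,"rz":0,"hand":0.0}]'
python3 pl.py
python3 - <<'E'
from h import *
snap("wrist","w7");post=np.array([.5655,.2305,.114]);print("pred cap",proj("w7",post))
g=cv2.cvtColor(cv2.imread("pics/w7.png"),6);u,v=proj("w7",post).astype(int);x0,y0=u-40,max(v-40,0)
g=g[y0:y0+80,x0:x0+80]
for th in(60,75):
    nl,_,st,ce=cv2.connectedComponentsWithStats((g<th).astype(np.uint8))
    print(th,[(s[:2]+[x0,y0],s[2:],np.round(c+[x0,y0],1)) for s,c in zip(st[1:],ce[1:]) if s[4]>80])
E
```

```text
clock: 15.23
position: [0.6002, 0.2131, 0.2573]
ee_rot: [0.047, 0.283, 0.943, 0.166]
contact_force: [-1.1, -0.8, 0.0]
width: 0.0001
gripper_force: 0.0
post y in cradle -0.10684856633875024 tcp [0.6002 0.2131 0.2573] -0.14538361033796138
tilt 19.85672682952361 hi [ 0.0036  0.0033 -0.0017] down .18 [-0.0009 -0.0611  0.1693] ay [ 1.     -0.0044  0.0038] [ 0.0733  0.2275  1.5615  0.3018  1.157  -1.0092]
pred cap [208.737  150.2105]
60 [(array([197, 137]), array([13, 16, 87], dtype=int32), array([201. , 141.8]))]
75 [(array([191, 132]), array([ 30,  31, 663], dtype=int32), array([206.9, 147.5]))]
```

```bash
python3 -m pendant '[{"dx":0,"dy":-0.0116,"dz":0.0335,"rx":0,"ry":0,"rz":0,"hand":0.0},{"dx":0,"dy":-0.0116,"dz":0.0335,"rx":0,"ry":0,"rz":0,"hand":0.0},{"dx":0,"dy":-0.0116,"dz":0.0335,"rx":0,"ry":0,"rz":0,"hand":0.0},{"dx":0,"dy":-0.0116,"dz":0.0335,"rx":0,"ry":0,"rz":0,"hand":0.0},{"dx":0,"dy":-0.0116,"dz":0.0335,"rx":0,"ry":0,"rz":0,"hand":0.0},{"dx":0,"dy":0,"dz":0,"rx":0,"ry":0,"rz":0,"hand":0.0},{"dx":0,"dy":0,"dz":0,"rx":0,"ry":0,"rz":0,"hand":0.0}]'
python3 pl.py
python3 -m pendant '[{"dx":0.005,"dy":0,"dz":0,"rx":0,"ry":0,"rz":0,"hand":0.0},{"dx":0.005,"dy":0,"dz":0,"rx":0,"ry":0,"rz":0,"hand":0.0},{"dx":0.005,"dy":0,"dz":0,"rx":0,"ry":0,"rz":0,"hand":0.0},{"dx":0.005,"dy":0,"dz":0,"rx":0,"ry":0,"rz":0,"hand":0.0},{"dx":0.005,"dy":0,"dz":0,"rx":0,"ry":0,"rz":0,"hand":0.0}]'; python3 st.py
```

```text
clock: 15.87
position: [0.5985, 0.216, 0.0817]
ee_rot: [0.047, 0.283, 0.943, 0.166]
contact_force: [-0.2, -0.5, 0.8]
width: 0.0001
gripper_force: 0.0
post y in cradle -0.10684856633875024 tcp [0.5985 0.216  0.0817] -0.1424011818592679
tilt 19.83602901213201 hi [ 0.0015  0.0615 -0.1674] down .18 [-0.001  -0.0611  0.1693] ay [ 1.     -0.0046  0.004 ] [ 0.079   0.3813  1.8189  0.4003  0.7684 -1.1742]
clock: 16.28
position: [0.5813, 0.2313, 0.0852]
ee_rot: [0.052, 0.282, 0.943, 0.167]
contact_force: [0.3, -0.9, 1.1]
width: 0.0002
gripper_force: 0.9
seat xyz mm [  -8.2327 -119.6406   60.8391] F [-1.2282 -0.7547  0.2139] M [-0.2187 -0.1638 -0.1101]
turn deg [-19.8431   0.1977   0.0222] shift now-axes [ 0.1256 -0.058  -0.0157] shift goal-axes [ 0.1256 -0.0493 -0.0341] goal [0.4435 0.2502 0.0795]
```

```bash
python3 -m pendant '[{"dx":0.004,"dy":0,"dz":0,"rx":0,"ry":0,"rz":0,"hand":0.0},{"dx":0.004,"dy":0,"dz":0,"rx":0,"ry":0,"rz":0,"hand":0.0},{"dx":0.004,"dy":0,"dz":0,"rx":0,"ry":0,"rz":0,"hand":0.0},{"dx":0.004,"dy":0,"dz":0,"rx":0,"ry":0,"rz":0,"hand":0.0},{"dx":0.003,"dy":0,"dz":0.002,"rx":0,"ry":0,"rz":0,"hand":0.0}]'; python3 st.py
python3 -m pendant '[{"dx":0.002,"dy":0,"dz":0,"rx":0,"ry":0,"rz":0,"hand":0.0},{"dx":0.002,"dy":0,"dz":0,"rx":0,"ry":0,"rz":0,"hand":0.0},{"dx":0,"dy":0,"dz":0,"rx":0,"ry":0,"rz":0,"hand":0.0}]'; python3 st.py
```

```text
clock: 16.7
position: [0.5646, 0.2422, 0.0815]
ee_rot: [0.05, 0.282, 0.944, 0.167]
contact_force: [1.4, -0.3, 1.5]
width: -0.0001
gripper_force: 0.8
seat xyz mm [ -5.4488 -99.6382  58.4144] F [-0.7607 -1.363   1.3592] M [-0.2198 -0.071  -0.083 ]
turn deg [-19.9856   0.0195  -0.0541] shift now-axes [ 0.1056 -0.0568 -0.0186] shift goal-axes [ 0.1056 -0.0469 -0.0369] goal [0.4435 0.2502 0.0795]
clock: 16.95
position: [0.561, 0.2443, 0.0809]
ee_rot: [0.049, 0.282, 0.944, 0.166]
contact_force: [1.0, 0.5, 0.3]
width: -0.0002
gripper_force: 0.5
seat xyz mm [ -5.1113 -95.4798  57.8621] F [ 0.4317 -0.6056  0.9218] M [-0.1674 -0.0381 -0.0336]
turn deg [-20.0282  -0.0329  -0.0896] shift now-axes [ 0.1014 -0.0564 -0.019 ] shift goal-axes [ 0.1015 -0.0464 -0.0372] goal [0.4435 0.2502 0.0795]
```

```bash
for i in 1; do :; done
python3 -m pendant '[{"dx":0.002,"dy":0,"dz":0,"rx":0,"ry":0,"rz":0,"hand":0.0},{"dx":0.002,"dy":0,"dz":0,"rx":0,"ry":0,"rz":0,"hand":0.0}]'|grep contact; python3 st.py|head -1
python3 -m pendant '[{"dx":0.0015,"dy":0,"dz":0,"rx":0,"ry":0,"rz":0,"hand":0.0},{"dx":0.0015,"dy":0,"dz":0,"rx":0,"ry":0,"rz":0,"hand":0.0}]'|grep contact; python3 st.py|head -1
python3 -m pendant '[{"dx":0.001,"dy":0,"dz":0,"rx":0,"ry":0,"rz":0,"hand":0.0},{"dx":0.001,"dy":0,"dz":0,"rx":0,"ry":0,"rz":0,"hand":0.0}]'|grep contact; python3 st.py|head -1
```

```text
contact_force: [2.9, -1.1, -1.8]
seat xyz mm [ -5.1708 -92.2692  57.927 ] F [ 1.7935 -3.0005 -0.6775] M [-0.4219 -0.2185 -0.1107]
contact_force: [5.8, -4.2, -3.0]
seat xyz mm [ -5.2416 -89.1445  58.007 ] F [ 2.1126 -7.1226 -2.171 ] M [-0.8507 -0.7494 -0.3994]
contact_force: [7.2, -6.6, -5.4]
seat xyz mm [ -5.2803 -89.1994  58.1046] F [ 3.1159 -9.6242 -4.7349] M [-1.2482 -0.8449 -0.4594]
```

```bash
python3 -m pendant '[{"dx":0.0015,"dy":0,"dz":0,"rx":0,"ry":0,"rz":0,"hand":0.0},{"dx":0,"dy":0,"dz":0,"rx":0,"ry":0,"rz":0,"hand":0.0}]'|grep contact; python3 st.py|head -1
python3 -m pendant '[{"dx":0.0015,"dy":0,"dz":0,"rx":0,"ry":0,"rz":0,"hand":0.0},{"dx":0,"dy":0,"dz":0,"rx":0,"ry":0,"rz":0,"hand":0.0}]'|grep contact; python3 st.py|head -1
```

```text
contact_force: [9.0, -7.1, -6.1]
seat xyz mm [ -5.3194 -89.2563  58.1695] F [  3.9749 -11.3969  -4.6796] M [-1.455  -0.9418 -0.5121]
contact_force: [10.9, -10.7, -8.4]
seat xyz mm [ -5.3524 -89.302   58.2383] F [  4.4692 -15.0049  -7.6811] M [-1.7911 -1.1706 -0.6587]
```

```bash
python3 -m pendant '[{"dx":-0.004,"dy":0,"dz":0,"rx":0,"ry":0,"rz":0,"hand":0.0},{"dx":-0.01,"dy":0,"dz":0,"rx":0,"ry":0,"rz":0,"hand":0.0},{"dx":-0.01,"dy":0,"dz":0,"rx":0,"ry":0,"rz":0,"hand":0.0},{"dx":0,"dy":0.0116,"dz":-0.0335,"rx":0,"ry":0,"rz":0,"hand":0.0},{"dx":0,"dy":0.0116,"dz":-0.0335,"rx":0,"ry":0,"rz":0,"hand":0.0},{"dx":0,"dy":0.0116,"dz":-0.0335,"rx":0,"ry":0,"rz":0,"hand":0.0},{"dx":0,"dy":0.0116,"dz":-0.0335,"rx":0,"ry":0,"rz":0,"hand":0.0},{"dx":0,"dy":0.0116,"dz":-0.0335,"rx":0,"ry":0,"rz":0,"hand":0.0},{"dx":-0.03,"dy":0,"dz":-0.02,"rx":0,"ry":0,"rz":0,"hand":0.0},{"dx":0,"dy":0,"dz":0,"rx":0,"ry":0,"rz":0,"hand":0.0},{"dx":0,"dy":0,"dz":0,"rx":0,"ry":0,"rz":0,"hand":0.0}]'
python3 - <<'E'
from h import *
d,y,n=frame(CY)
print("jaw0 face y",[((onz("w2",X/2+114.5,Y/2+57.5,.123)-S)@y) for X,Y in((264,205),(262,190))])
snap("wrist","w8")
g=cv2.cvtColor(cv2.imread("pics/w8.png"),6)
for nm,(a,b,c) in {"lid corner +y top":(-.101,.062,0),"-y top":(-.101,-.039,0),"base top +y":(-.0965,.0575,.023),"base top -y":(-.0965,-.0345,.023),"base foot +y":(-.0045,.0575,.023),"base foot -y":(-.0045,-.0345,.023)}.items(): print(nm,proj("w8",S+a*d+(b-.0025)*y+c*n))
p=np.array([.5655,.2305,.114]);k=proj("w8",p+.0375*y);print("cap pred",k)
x0,y0=(k-40).astype(int);x0,y0=max(x0,0),max(y0,0);q=g[y0:y0+80,x0:x0+80]
for th in(60,75):
    nl,_,st,ce=cv2.connectedComponentsWithStats((q<th).astype(np.uint8))
    print(th,[(s[:2]+[x0,y0],s[2:],np.round(c+[x0,y0],1)) for s,c in zip(st[1:],ce[1:]) if s[4]>80])
print("mm/px",[proj("w8",p+.0375*y+.01*y)-k])
c=S-.0505*d+.009*y+.023*n;u,v=proj("w8",c).astype(int);print("base centre",u,v,cv2.imread("pics/w8.png")[v,u])
from m import flood
for tol in(10,16,22):
    cc,pl=flood("w8",(int(u),int(v)),tol);print(tol,cv2.contourArea(cc),pl.tolist(),cv2.minAreaRect(cc))
E
```

```text
clock: 18.7
position: [0.5928, 0.2122, 0.279]
ee_rot: [0.051, 0.282, 0.943, 0.167]
contact_force: [-0.5, 0.4, -0.7]
width: -0.0002
gripper_force: 0.0
jaw0 face y [np.float64(-0.07995061100535356), np.float64(-0.07941890692639139)]
lid corner +y top [  30.57   -120.7006]
-y top [61.1038 62.9745]
base top +y [  67.6009 -114.9757]
base top -y [91.7665 55.0398]
base foot +y [165.3222 -54.3759]
base foot -y [175.0168  66.649 ]
cap pred [207.0212 105.0742]
60 []
75 [(array([194,  90]), array([ 25,  26, 576], dtype=int32), array([205.9, 103.1]))]
mm/px [array([ -0.7626, -13.2735])]
base centre 132 -5 [40 36 36]Traceback (most recent call last):
  File "<stdin>", line 16, in <module>
  File "m.py", line 6, in flood
    cv2.floodFill(im,m,seed,0,(tol,)*3,(tol,)*3,4|cv2.FLOODFILL_MASK_ONLY|cv2.FLOODFILL_FIXED_RANGE|(255<<8))
    ~~~~~~~~~~~~~^^^^^^^^^^^^^^^^^^^^^^^^^^^^^^^^^^^^^^^^^^^^^^^^^^^^^^^^^^^^^^^^^^^^^^^^^^^^^^^^^^^^^^^^^^^^
cv2.error: OpenCV(4.12.0) /io/opencv/modules/imgproc/src/floodfill.cpp:522: error: (-211:One of the arguments' values is out of range) Seed point is outside of image in function 'floodFill'
```

```bash
python3 -m pendant '[{"dx":0.02,"dy":-0.015,"dz":-0.01,"rx":0,"ry":0,"rz":0,"hand":0.0},{"dx":0.02,"dy":-0.015,"dz":-0.01,"rx":0,"ry":0,"rz":0,"hand":0.0},{"dx":0.02,"dy":-0.015,"dz":-0.01,"rx":0,"ry":0,"rz":0,"hand":0.0},{"dx":0.02,"dy":-0.015,"dz":-0.01,"rx":0,"ry":0,"rz":0,"hand":0.0},{"dx":0.02,"dy":-0.015,"dz":-0.01,"rx":0,"ry":0,"rz":0,"hand":0.0},{"dx":0.02,"dy":0,"dz":0,"rx":0,"ry":0,"rz":0,"hand":0.0},{"dx":0,"dy":0,"dz":0,"rx":0,"ry":0,"rz":0,"hand":0.0},{"dx":0,"dy":0,"dz":0,"rx":0,"ry":0,"rz":0,"hand":0.0}]'
cat > chk.py <<'E'
from m import *
d,y,n=frame(CY);snap("wrist","w9")
ks={"top+":(-.0965,.0575),"top-":(-.0965,-.0345),"foot-":(-.0045,-.0345),"foot+":(-.0045,.0575)}
for k,(a,b) in ks.items(): print(k,proj("w9",S+a*d+(b-.0025)*y+.023*n))
u,v=proj("w9",S-.03*d+.009*y+.023*n).astype(int);print(u,v,cv2.imread("pics/w9.png")[v,u])
for tol in(8,14,20):
    cc,pl=flood("w9",(int(u),int(v)),tol);print(tol,cv2.contourArea(cc),pl.tolist())
E
python3 chk.py
```

```text
clock: 19.42
position: [0.4413, 0.2061, 0.2976]
ee_rot: [0.048, 0.281, 0.944, 0.166]
contact_force: [-0.3, 0.4, -0.0]
width: 0.0001
gripper_force: 0.0
top+ [221.3378 104.5353]
top- [226.1135 212.3856]
foot- [265.0068 189.6822]
foot+ [264.0352 103.963 ]
255 151 [139 145 149]
8 3910.5 [[211, 99], [223, 105], [227, 208], [269, 195], [268, 102]]
14 4798.5 [[273, 92], [247, 88], [242, 99], [210, 98], [223, 105], [227, 209], [252, 195], [270, 196], [264, 110]]
20 19133.5 [[284, 84], [277, 109], [266, 85], [157, 83], [171, 236], [146, 265], [137, 253], [145, 330], [186, 311], [189, 277], [262, 265], [266, 218], [259, 213], [245, 221], [219, 219], [217, 209], [215, 219], [198, 215], [190, 188], [194, 141], [185, 130], [191, 99], [205, 97], [207, 88], [242, 90], [240, 99], [210, 98], [223, 107], [226, 209], [252, 195], [274, 197], [270, 114], [280, 114], [286, 207], [303, 196], [315, 143], [309, 134], [288, 156]]
```

```bash
python3 -c "
from rig import manip
print(manip.sign_off())"
```

```text
the job is handed in; nothing more can be done
None
```

I set the closed dish upside down in the cradle, pushed the sliding jaw snug against it (about 0.050 m, estimated from camera and contact force) and let go; the job is handed in at about 19.5 s, with no verdict returned.

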